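# Hold the reference paddle in the reading box

### The job

Slide the shutter of the plywood reading box all the way up by the pull on its top, so that it stays up and bares the slot. Then pick up the reference paddle by its upright grip and pass its flat blade, level and straight, through the slot until the black cross line on the blade is at the outer face of the box, without ramming the box or disturbing the cup, beaker and bottles. Finish still gripping the paddle there: keep it still in the hand, not leaning hard on the slot's edges, and do not let go.

Things in the scene. Friction and masses are not known exactly. Their poses are not given: they have to be found in the camera images.
- sash (a joint): height of the vertical sliding shutter (aluminium plate 70 mm wide, 90 mm tall, 5 mm thick, in guides on the front of the reading box): 0 = down, covering the slot; 0.060 = fully up at its stop. Metres, straight up. It stays where it is left (friction); lifting takes about 5 N.
- pull_bar (a point): middle of the shutter's pull: a level dark steel bar, 10 mm diameter, 56 mm long along y (parallel to the box's front), on two uprights above the shutter's top edge; 34 mm of open space under the bar. With the shutter down nothing of the box stands within 35 mm below the bar's height. Rises with the shutter. x points level into the box.
- slot (a point): centre of the slot at the outer face of the box's front panel, 70 mm above the table. The slot is level, 32 mm wide (y) and 10 mm high (z), through an 8 mm panel: 2 mm more than the blade on every side. x points level, straight into the box; z up. With the shutter fully up its lower edge is 23 mm above the slot's top edge.
- reader: plywood reading box, fixed to the table, 160 mm wide, 120 mm deep, 130 mm tall, hollow (105 mm deep inside). Origin on the table below the slot, at the outer face of the front panel; x points into the box, z up. Shutter and guides stand up to 16 mm in front of that face; the gap between the guides, in line with the slot, is 62 mm wide.
- paddle_grip (a point): centre of the paddle's upright black grip: a block 32 mm long (x), 14 mm thick (y), 50 mm tall (z) standing on the blade. The paddle (0.06 to 0.12 kg, mostly in the grip) lies loose, its blade flat on the table; grip's top 56 mm above the blade's underside. x points along the blade to its tip, z up; the blade's mid-plane is 28 mm below this point.
- paddle_tip (a point): middle of the front end of the paddle's blade, half-way through its thickness, 165 mm ahead of the grip's centre along x. The blade is a grey flat strip 28 mm wide (y), 6 mm thick (z), 187 mm long; a black line crosses it 45 mm behind this end. x points out of the tip along the blade, z up.
- cup_near: plastic cup, about 73 mm wide, 88 mm tall; bystander, origin under its middle, to be left alone
- dye_near: small brown dye bottle with white cap, 28 mm wide, 65 mm tall; bystander, origin under its middle, to be left alone
- beaker_near: clear plastic beaker, about 80 mm wide, 96 mm tall; bystander, origin under its middle, to be left alone
- dye_red: small brown dye bottle with white cap, 28 mm wide, 65 mm tall, at the back right beyond the laptop's edge; bystander, origin under its middle, to be left alone

How it is judged:
On the way, in this order (a step that is already met when the one before it is completed fails the run):
1. the shutter is fully up (above 52 mm of 60) (value of joint sash above 0.052 m), for 0.2 s.
2. the paddle is lifted off the table in the gripper (height (world z) of paddle_tip above 0.03 m and height (world z) of paddle_grip above 0.055 m and contact force between the fingers and paddle above 1 N), for 0.2 s.
3. the blade is through the slot, level and straight, up to its line (within 12 mm) (x of paddle_tip in the frame of slot between 0.033 and 0.057 m and y of paddle_tip in the frame of slot between -0.007 and 0.007 m and z of paddle_tip in the frame of slot between -0.007 and 0.007 m and angle between the x axis of paddle_tip and the x axis of slot, either way round below 0.1 rad and angle between paddle_tip's own z axis and vertical below 0.1 rad and contact force between the fingers and paddle above 1 N), for 0.2 s.
At the end, for the whole second after the job is handed in: In the fingers and at rest (under 20 mm/s): 33 to 57 mm of blade past the box's outer face, tip within 7 mm of the slot's axis, level and straight within 0.1 rad, pressing on the box with under 6 N; shutter above 52 of 60 mm, untouched by the fingers (all of step 3 and value of joint sash above 0.052 m and linear speed of paddle below 0.02 m/s and contact force between paddle and reader below 6 N and contact force between the fingers and sash below 0.5 N and height (world z) of paddle_grip above 0.08 m); the arm keeps its last pose, push and grip.
It fails at once if the paddle rams the box or the shutter (over 25 N) (contact force between paddle and reader above 25 N).
It fails at once if the cup is disturbed (moved over 25 mm) (distance of cup_near from where it was at the start of the episode above 0.025 m).
It fails at once if the dye bottle near the cup is disturbed (moved over 25 mm) (distance of dye_near from where it was at the start of the episode above 0.025 m).
It fails at once if the beaker is disturbed (moved over 25 mm) (distance of beaker_near from where it was at the start of the episode above 0.025 m).
It fails at once if the dye bottle at the back right is disturbed (moved over 25 mm) (distance of dye_red from where it was at the start of the episode above 0.025 m).
It also fails if it takes over 64 s, if anything falls off the work surface, if the arm or the gripper's body presses on something with over 40 N, if the wrist force passes 120 N, or if a joint passes its speed limit or range.

### The arm

A 6-joint arm with a two-finger parallel gripper is mounted at the origin on a cart in front of the work surface, level with it; the furniture and walls round the work are solid. World frame = base frame: x ahead of the robot, y to its left, z up, the work surface at z = 0. Lengths are in m, angles in rad, forces in N, time in s.
With the tool pointing down it reaches from about 0.3 to 0.875 m from the base axis. Payload 4.2 kg.
Tool frame: the origin (TCP) lies on the centre line of the jaws, within the pads' length; the fingertips stand 19 mm ahead of it and the grasp point (between the pads) is the TCP; z points along the fingers, y is the line along which they close (so a half turn about z gives the same grasp; the last joint's range is limited). The gripper opens to 85 mm and grips with 20 to 120 N. Pads are 22 mm wide; open, the fingers measure 114 mm over their backs; the gripper's body (76 mm by 85 mm) begins 54 mm behind the grasp point. The pads swing forward as they close: fully open they stand 13 mm farther back than shut.
Start: joints at [-1.251, 0.32, 1.565, -0, 1.257, -0.02], TCP at [0.192, -0.542, 0.25] pointing down, gripper open.
Joint ranges: [-3.11, 3.11], [-0.84, 2.01], [0.21, 2.61], [-1.34, 4.49], [0.05, 2.63], [-2.56, 2.56]. Speed limits (rad/s): [2.57, 2.57, 3.14, 3.14, 3.14, 3.14].

### API

Orientations are given as a unit quaternion [w, x, y, z].
In Python, from bench import * gives the robot as it stands. The module is installed in compiled form; this text tells all that it offers.
- The arm moves only by the tool arm_command, never from a script. Its argument "rows" is a list of rows, each a list of 3 entries, a list of its own where there are three numbers: the opening, from 0 (shut) to 1 (fully open), then the shift along the tool's x, y, z scaled (see below), then the turn about the tool's z scaled (see below). A call has 1 to 5 rows; each row is the pose to reach, as a shift and turn from the pose commanded when the call began, along the tool's axes at that moment, turning the shorter way round; what a row does not reach only later rows make up. The controller multiplies each number of a shift by 0.6 m and each number of a turn by pi rad. A row lasts 1/8 s, in which the tool goes at most 62.5 mm and 10.7 degrees, less where a joint would pass 70% of its speed; a pose out of reach is approached as far as the arm can. A call with a number of a shift or a turn outside -1 to 1 is refused whole. A call with a gripper value outside its range is refused whole. The fingers move at their own pace and stop on an object; "squeeze" is the grip in N (left out, the last holds). Time passes only in rows, so rows that repeat a pose let the fingers close. It gives the time, the measured TCP pose, the force, the opening and the grip force at its end, in the units of the state.
- get_state(): the state, without advancing time (a new reading comes with each control period).
- grab_frame(name): name is "side" or "top"; returns (picture, depth): 384x512x3 uint8, red, green, blue; 384x512 float32, m along the optical axis (not along the pixel's ray), 0 where there is no reading.
- camera_model(name): a dict with "fx", "fy", "cx", "cy" (pixels), "R" (3x3) and "t" (3): a world point X has camera coordinates R X + t. Camera axes: x right, y down, z forward; pixel columns grow to the right and rows downward; lengths in m; the calibration is good to about 2 mm. A picture is of the moment at which its call begins. camera_model takes no time and is no camera call.
- hand_in(): hands the job in; it is judged then, once.
The state is a dict: "clock": time; "q": joint angles; "qd": joint speeds; "joint_efforts": joint torques, N m; "ee_pos": TCP position; "orientation": TCP orientation; "contact_force": force on the tool from outside, world axes, zero at the start; "ft_torque": the same for the moment, N m; "gripper_width": opening from 0.0 (shut) to 1.0 (fully open); "finger_force": force on a finger pad.
Only numpy, scipy, OpenCV 4.12 (cv2) and the standard library are available. Lean on these libraries where they do the work, as an engineer would, in place of code of your own. Each camera call takes 0.05 s, during which the arm holds its last target. There are 200 camera calls.

## Working session

There is one attempt and no reset: what is moved stays moved. The work goes in short steps, Python scripts to look and compute and a tool call to move; the robot and the scene stay as the last step left them, time stands still between calls to the robot, and variables do not carry over. Pictures are saved under pics/ and viewed, at most 10 in all, crops included, and the job is handed in when it is done.

Besides the shell and the picture viewer there is one more tool, called as name([rows], argument=value, ...), one row to a line, values as JSON. arm_command: Moves the arm, as the interface text tells. Shifts and turns lie within -1 to 1; 1 stands for 0.6 m of shift or pi rad of turn. Its arguments: {"type":"object","properties":{"rows":{"type":"array","items":{"type":"array"}},"squeeze":{"type":"number"}},"required":["rows"]}

```bash
mkdir -p pics
cat > h.py <<'E'
from bench import *
import numpy as np, cv2
from scipy.spatial.transform import Rotation as Ro
def cloud(name):
    im,d=grab_frame(name); c=camera_model(name)
    v,u=np.mgrid[:384,:512]
    P=np.stack([(u-c['cx'])/c['fx']*d,(v-c['cy'])/c['fy']*d,d],-1)
    W=(P-c['t'])@np.array(c['R'])   # R^T (P-t)
    W[d==0]=np.nan
    return im,d,W
def toolR():
    w,x,y,z=get_state()['orientation']; return Ro.from_quat([x,y,z,w]).as_matrix()
E
python3 - <<'E'
from h import *
for n in ['side','top']:
    im,d,W=cloud(n); np.savez(f'{n}0.npz',im=im,d=d,W=W)
    cv2.imwrite(f'pics/{n}0.png',cv2.resize(im[...,::-1],(800,600)))
    c=camera_model(n); print(n,c['fx'],np.round(-np.array(c['R']).T@c['t'],3),np.round(c['R'],2).tolist())
s=get_state(); print(s['clock'],s['ee_pos'],s['orientation'],s['gripper_width']); print(toolR().round(3))
E
```

```text
side 373.1138624097775 [ 0.39  -0.874  0.588] [[0.99, -0.16, 0.01], [-0.07, -0.44, -0.89], [0.14, 0.88, -0.45]]
top 375.63803094562013 [0.485 0.039 1.258] [[-0.02, -1.0, 0.02], [-1.0, 0.02, -0.05], [0.05, -0.02, -1.0]]
0.1 [ 0.19152653 -0.54174479  0.24958611] [-7.65748615e-04  9.85600810e-01  1.69087093e-01 -1.07639904e-04] 0.9980739658355275
[[ 0.943  0.333 -0.   ]
 [ 0.333 -0.943  0.001]
 [ 0.    -0.002 -1.   ]]
```

View pics/side0.png

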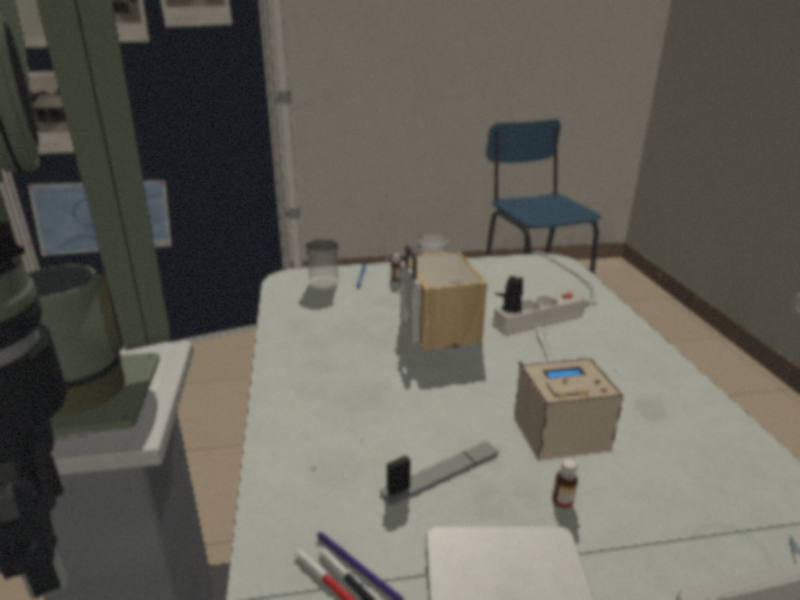

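View pics/top0.png

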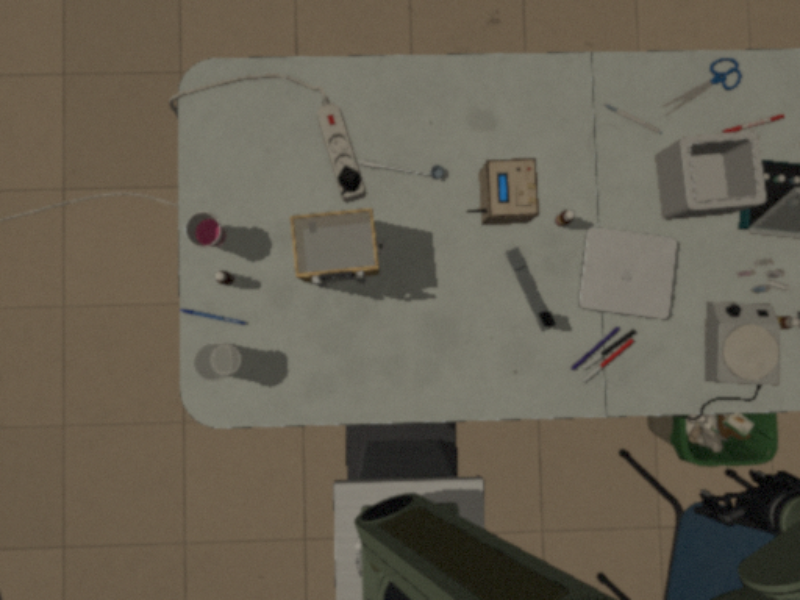

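Side view: box with shutter facing the robot at about (430,300), paddle at (440,470), grip at (398,475). Top view: box at (335,245) with its front toward the bottom of the image, paddle from grip (548,320) to tip (515,250).

Run:
```python
from h import *
for n in ['top','side']:
    z=np.load(n+'0.npz'); W=z['W']; im=z['im']
    m=(W[...,2]>0.095)&(W[...,2]<0.3)&(W[...,0]>.3)&(W[...,0]<.75)&(W[...,1]>-.02)&(W[...,1]<.35)
    p=W[m]; print(n,len(p),p.min(0).round(3),p.max(0).round(3))
    q=p[(p[:,2]>.12)&(p[:,2]<.14)]; r=cv2.minAreaRect((q[:,:2]*1000).astype(np.float32)); print(' rim',r, len(q), q[:,2].mean())
    b=p[p[:,2]>.15]; print(' bar',len(b), b.mean(0).round(4), b.min(0).round(3), b.max(0).round(3), b[:,2].round(3)[:10])
    t=W[(W[...,0]>.3)&(W[...,0]<.7)&(W[...,1]>-.3)&(W[...,1]<-.0)]; print(' table z',np.nanmedian(t[:,2]), np.nanstd(t[np.abs(t[:,2])<.01][:,2]))
    g=(W[...,2]>.045)&(W[...,2]<.07)&(W[...,0]>.25)&(W[...,0]<.45)&(W[...,1]>-.4)&(W[...,1]<-.1)&(im.max(2)<70)
    p=W[g]; print(' grip',len(p), p.mean(0).round(4) if len(p) else '', cv2.minAreaRect((p[:,:2]*1000).astype(np.float32)) if len(p)>3 else '')
im=np.load('top0.npz')['im']; a=cv2.resize(im[125:225,170:270,::-1],(400,400),interpolation=cv2.INTER_CUBIC); b=cv2.resize(im[145:225,300:380,::-1],(400,400),interpolation=cv2.INTER_CUBIC)
cv2.imwrite('pics/c1.png',np.hstack([a,b]))
im=np.load('side0.npz')['im']; a=cv2.resize(im[145:225,235:315,::-1],(400,400),interpolation=cv2.INTER_CUBIC); b=cv2.resize(im[260:340,240:320,::-1],(400,400),interpolation=cv2.INTER_CUBIC)
cv2.imwrite('pics/c2.png',np.hstack([a,b]))
```

```text
top 2276 [0.407 0.055 0.095] [0.711 0.35  0.18 ]
 rim ((637.9262084960938, 136.82131958007812), (134.7242889404297, 160.05113220214844), 4.614585876464844) 2140 0.12904911176935366
 bar 80 [0.5794 0.1303 0.1723] [0.573 0.099 0.151] [0.586 0.162 0.18 ] [0.168 0.168 0.171 0.172 0.18  0.169 0.167 0.17  0.175 0.171]
 table z 0.00046722288613662924 0.0027035026368317
 grip 0  
side 1548 [0.397 0.048 0.095] [0.71  0.348 0.175]
 rim ((636.1638793945312, 134.51571655273438), (134.77784729003906, 166.83709716796875), 5.51436710357666) 1031 0.12862231729557702
 bar 66 [0.5767 0.1237 0.1662] [0.571 0.095 0.15 ] [0.583 0.16  0.175] [0.175 0.172 0.174 0.175 0.171 0.173 0.175 0.173 0.168 0.172]
 table z 0.0007827151574429491 0.0016733332187606113
 grip 0
```

View pics/c1.png

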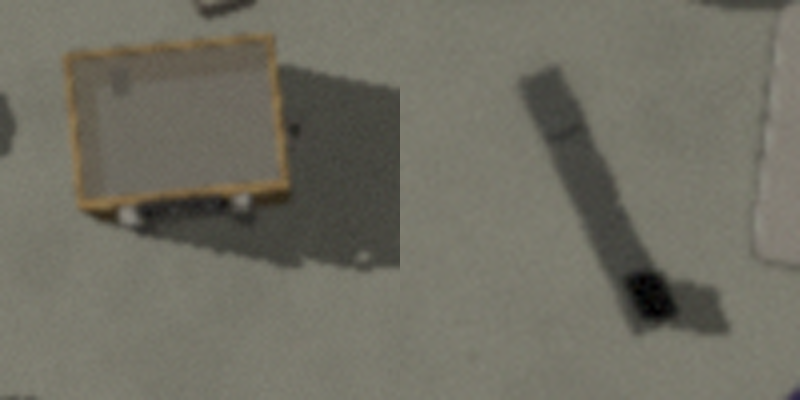

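View pics/c2.png

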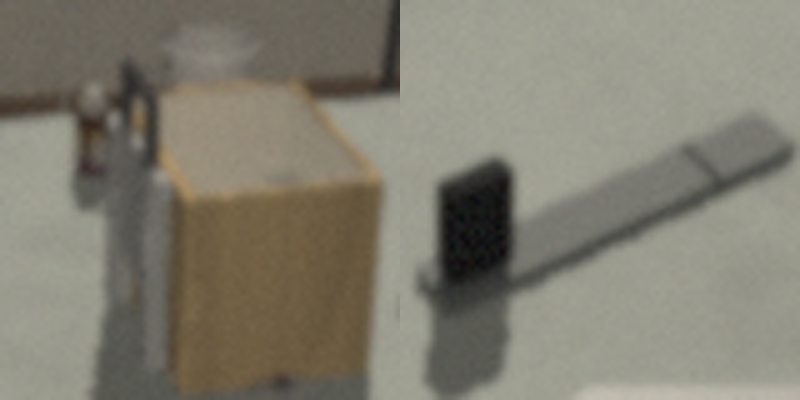

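Crops: front rim runs about from (85,207) to (290,190) in c1, the bar between the uprights (130,215) and (240,203); grip's top at about (650,290) and blade end at (540,75).

```bash
cat >> h.py <<'E'
def ray(name,uv,z):
    c=camera_model(name); R=np.array(c['R']); uv=np.atleast_2d(uv).astype(float)
    C=-R.T@np.array(c['t']); D=np.c_[(uv[:,0]-c['cx'])/c['fx'],(uv[:,1]-c['cy'])/c['fy'],np.ones(len(uv))]@R
    return C+D*((z-C[2])/D[:,2])[:,None]
E
python3 - <<'E'
from h import *
for n in ['top','side']:
    z=np.load(n+'0.npz'); W=z['W']; im=z['im'].astype(int)
    sat=im[...,0]-im[...,2]
    reg=(W[...,0]>.54)&(W[...,0]<.76)&(W[...,1]>.02)&(W[...,1]<.26)
    m=reg&(sat>40)&(np.abs(W[...,2]-.13)<.012)
    v,u=np.nonzero(m); p=ray(n,np.c_[u,v],.13)[:,:2]; print(n,'rim',len(p),cv2.minAreaRect((p*1000).astype(np.float32)))
    # front edge: in frame rotated 5deg, per y bin min x
    a=np.radians(5); X=p@[np.cos(a),np.sin(a)]; Y=p@[-np.sin(a),np.cos(a)]
    bins=np.round(Y/.006).astype(int)
    for nm,f in (('front',np.min),('back',np.max)):
        e=np.array([(b*.006,f(X[bins==b])) for b in np.unique(bins)][2:-2]); k=np.polyfit(e[:,0],e[:,1],1)
        r=e[:,1]-np.polyval(k,e[:,0]); g=np.abs(r)<.004; k=np.polyfit(e[g,0],e[g,1],1); print(' ',nm,k.round(4),g.sum(),len(g),'at mid',np.polyval(k,.08).round(4))
    print('  Y range',np.percentile(Y,[0.5,2,50,98,99.5]).round(4), Y.min(),Y.max())
    b=W[reg&(W[...,2]>.155)&(sat<40)]; v,u=np.nonzero(reg&(W[...,2]>.155)&(sat<40))
    q=ray(n,np.c_[u,v],.168)[:,:2]
    print(' bar',len(b),np.median(b,0).round(4),cv2.minAreaRect((q*1000).astype(np.float32)),np.percentile(b[:,2],[5,25,50,75,95]).round(3))
    reg=(W[...,0]>.35)&(W[...,0]<.68)&(W[...,1]>-.33)&(W[...,1]<-.12)
    gm=reg&(im.max(2)<45)&(W[...,2]>.047); v,u=np.nonzero(gm); p=W[gm]
    if len(p)>5: 
        q=ray(n,np.c_[u,v],.056)[:,:2]; print(' grip',len(p),p.mean(0).round(4),q.mean(0).round(4),cv2.minAreaRect((q*1000).astype(np.float32)))
    lum=im.mean(2); print(' table lum',np.median(lum[reg]))
    bm=(reg&(W[...,2]>.0035)&(W[...,2]<.015)&(lum<np.median(lum[reg])*.85)&(np.ptp(im,axis=2)<30)).astype(np.uint8)
    bm=cv2.morphologyEx(bm,cv2.MORPH_OPEN,np.ones((2,2)))
    l,lab,st,_=cv2.connectedComponentsWithStats(bm); i=1+st[1:,4].argmax(); v,u=np.nonzero(lab==i)
    q=ray(n,np.c_[u,v],.006)[:,:2]; vv=np.linalg.svd(q-q.mean(0),full_matrices=False)[2][0]; print(' blade',len(q),cv2.minAreaRect((q*1000).astype(np.float32)),np.degrees(np.arctan2(vv[1],vv[0])),q.mean(0))
    t=(q-q.mean(0))@vv; print('  ends',q.mean(0)+vv*t.min(),q.mean(0)+vv*t.max())
E
```

```text
top rim 279 ((644.51953125, 136.8992919921875), (119.1067886352539, 158.8837432861328), 4.691305637359619)
  front [0.0094 0.5967] 24 24 at mid 0.5975
  back [0.0035 0.7119] 24 24 at mid 0.7122
  Y range [0.0013 0.0017 0.0755 0.1592 0.1596] 0.0008090643826656186 0.159749765976299
 bar 76 [0.5796 0.1324 0.1733] ((579.6444091796875, 131.8057403564453), (10.371002197265625, 61.451446533203125), 4.744723796844482) [0.168 0.171 0.173 0.174 0.177]
 grip 42 [ 0.488  -0.2954  0.0542] [ 0.488  -0.2949] ((488.531982421875, -294.7115783691406), (31.373746871948242, 14.086742401123047), 28.004011154174805)
 table lum 116.66666666666667
 blade 302 ((563.3998413085938, -266.9712219238281), (158.97344970703125, 29.60550880432129), 23.93947982788086) -157.35216949052838 [ 0.56690582 -0.26435876]
  ends [ 0.63636581 -0.2353773 ] [ 0.48948514 -0.29666173]
side rim 239 ((642.090576171875, 120.21476745605469), (123.32760620117188, 176.95431518554688), 4.113587379455566)
  front [0.0752 0.5903] 3 23 at mid 0.5963
  back [0.0651 0.7072] 4 23 at mid 0.7124
  Y range [-0.0237 -0.0225 -0.0029  0.1286  0.1425] -0.023884083239287382 0.15137003083922074
 bar 55 [0.5764 0.1203 0.1713] ((576.1264038085938, 122.91087341308594), (17.27023696899414, 106.6417007446289), 3.8638651371002197) [0.157 0.164 0.171 0.173 0.175]
 grip 57 [ 0.4848 -0.3053  0.0523] [ 0.4842 -0.3091] ((484.310546875, -309.4616394042969), (29.322250366210938, 12.156957626342773), 19.16386604309082)
 table lum 152.66666666666666
 blade 716 ((552.5922241210938, -275.2818603515625), (186.3192901611328, 29.646533966064453), 23.056068420410156) -155.81235437674624 [ 0.55322665 -0.27649103]
  ends [ 0.63792747 -0.23844692] [ 0.46800689 -0.31476822]
```

```bash
cat >> h.py <<'E'
def plan(target,yaw_y):
    "target TCP, wanted world angle (deg) of tool y -> scaled shift, turn"
    s=get_state(); R=toolR(); d=R.T@(np.array(target)-s['ee_pos'])/.6
    cur=np.degrees(np.arctan2(R[1,1],R[0,1])); t=-((yaw_y-cur+180)%360-180)/180
    print('t',s['clock'],'pos',np.round(s['ee_pos'],4),'yaw',cur.round(2),'tilt',R[:,2].round(3),'F',np.round(s['contact_force'],1),'w',round(s['gripper_width'],3),'ff',np.round(s['finger_force'],1))
    print('shift',d.round(4),'turn',round(t,4))
E
python3 -c "
from h import *
plan([.5796,.1316,.25],4.7)"
```

```text
t 0.1 pos [ 0.1915 -0.5417  0.2496] yaw -70.53 tilt [-0.     0.001 -1.   ] F [ 0.   1.4 -0.5] w 0.998 ff 0.0
shift [ 9.839e-01 -8.425e-01  7.000e-04] turn -0.4179
```

arm_command([
  [0.55,[0.984,-0.8425,0],-0.418],
  [0.55,[0.984,-0.8425,0],-0.418],
  [0.55,[0.984,-0.8425,0],-0.418],
  [0.55,[0.984,-0.8425,0],-0.418],
  [0.55,[0.984,-0.8425,0],-0.418],
], squeeze=40)

```text
clock: 0.72
ee_pos: [0.3482, -0.2695, 0.2502]
orientation: [0.0, 0.801, 0.598, 0.0]
contact_force: [0.5, -0.0, -0.0]
gripper_width: 0.551
finger_force: 0.0
```

```bash
python3 -c "
from h import *
plan([.5796,.1316,.25],4.7)"
```

```text
t 0.725 pos [ 0.3482 -0.2695  0.2502] yaw -16.5 tilt [ 0.  0. -1.] F [ 0.5 -0.  -0. ] w 0.551 ff 0.0
shift [7.505e-01 1.799e-01 3.000e-04] turn -0.1178
```

arm_command([
  [0.55,[0.75,0.18,0],-0.118],
  [0.55,[0.75,0.18,0],-0.118],
  [0.55,[0.75,0.18,0],-0.118],
  [0.55,[0.75,0.18,0],-0.118],
  [0.55,[0.75,0.18,0],-0.118],
])

```text
clock: 1.35
ee_pos: [0.506, 0.0004, 0.2501]
orientation: [0.0, 0.679, 0.734, -0.0]
contact_force: [1.6, -0.6, -0.5]
gripper_width: 0.551
finger_force: 0.0
```

```bash
python3 -c "
from h import *
plan([.5796,.1316,.25],4.7)"
```

```text
t 1.35 pos [5.060e-01 4.000e-04 2.501e-01] yaw 4.45 tilt [-0. -0. -1.] F [ 1.6 -0.6 -0.5] w 0.551 ff 0.0
shift [2.086e-01 1.392e-01 1.000e-04] turn -0.0014
```

arm_command([
  [0.55,[0.2086,0.139,0],-0.0014],
  [0.55,[0.2086,0.139,0],-0.0014],
  [0.55,[0.2086,0.139,0],-0.0014],
  [0.55,[0.2086,0.139,0],-0.0014],
])

```text
clock: 1.85
ee_pos: [0.5792, 0.1311, 0.2492]
orientation: [-0.0, 0.677, 0.736, -0.001]
contact_force: [-0.1, -0.5, -0.0]
gripper_width: 0.548
finger_force: 0.0
```

Run:
```python
from h import *
plan([.5796,.1316,.167],4.7)
im,d,W=cloud('side'); cv2.imwrite('pics/s1.png',cv2.resize(im[120:240,215:335,::-1],(600,600),interpolation=cv2.INTER_CUBIC))
```

```text
t 1.85 pos [0.5792 0.1311 0.2492] yaw 4.83 tilt [-0.001 -0.    -1.   ] F [-0.1 -0.5 -0. ] w 0.548 ff 0.0
shift [0.0008 0.0009 0.137 ] turn 0.0007
```

View pics/s1.png

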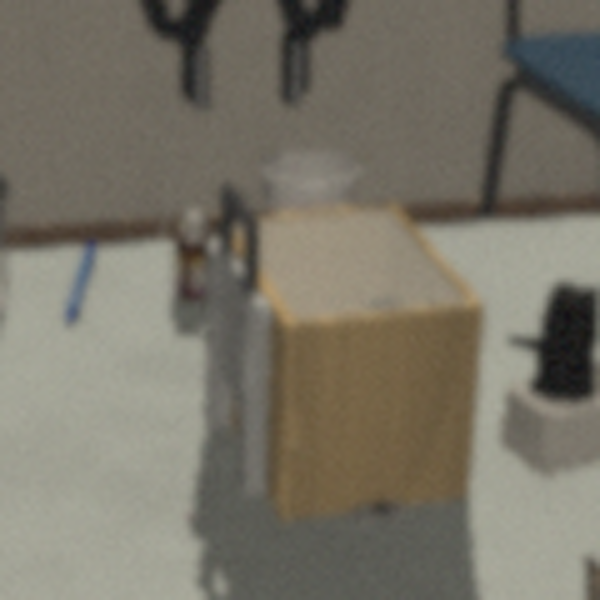

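Fingertips at (195,100) and (290,100) straddle the bar at about (238,210) below. Descend, then close.

arm_command([
  [0.55,[0.0008,0.001,0.07],0],
  [0.55,[0.0008,0.001,0.11],0],
  [0.55,[0.0008,0.001,0.137],0],
  [0.55,[0.0008,0.001,0.137],0],
])

```text
clock: 2.4
ee_pos: [0.5787, 0.1291, 0.1673]
orientation: [-0.001, 0.678, 0.735, -0.001]
contact_force: [0.2, 0.7, 0.2]
gripper_width: 0.548
finger_force: 0.0
```

arm_command([
  [0,[0,0,0],0],
  [0,[0,0,0],0],
  [0,[0,0,0],0],
  [0,[0,0,0],0],
  [0,[0,0,0],0],
], squeeze=40)

```text
clock: 3.02
ee_pos: [0.5776, 0.1299, 0.1686]
orientation: [-0.001, 0.678, 0.735, -0.002]
contact_force: [-5.4, -0.1, 1.7]
gripper_width: 0.099
finger_force: 38.9
```

arm_command([
  [0,[0,0,-0.025],0],
  [0,[0,0,-0.05],0],
  [0,[0,0,-0.075],0],
  [0,[0,0,-0.1],0],
  [0,[0,0,-0.1],0],
])

```text
clock: 3.65
ee_pos: [0.5777, 0.1299, 0.2281]
orientation: [-0.001, 0.678, 0.735, -0.002]
contact_force: [-7.3, -1.2, -5.5]
gripper_width: 0.093
finger_force: 43.0
```

Run:
```python
from h import *
plan([.5776,.130,.2285],4.7)
im,d,W=cloud('side'); cv2.imwrite('pics/s2.png',cv2.resize(im[100:240,215:335,::-1],(514,600),interpolation=cv2.INTER_CUBIC))
```

```text
t 3.65 pos [0.5777 0.1299 0.2281] yaw 4.68 tilt [-0.005 -0.001 -1.   ] F [-7.3 -1.2 -5.5] w 0.093 ff 43.0
shift [ 0.0002 -0.0001 -0.0007] turn -0.0001
```

View pics/s2.png

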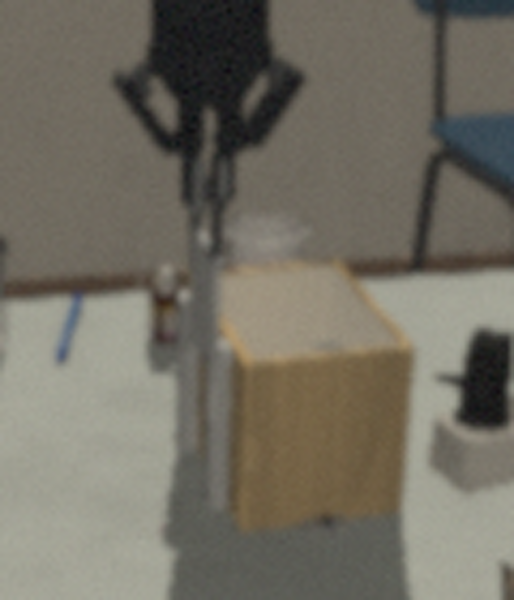

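The shutter plate has risen (about (203,270)). Release and rise.

arm_command([
  [0.5,[0,0,0],0],
  [0.5,[0,0,0],0],
  [0.5,[0,0,0],0],
  [0.5,[0,0,0],0],
])

```text
clock: 4.2
ee_pos: [0.5799, 0.1302, 0.2286]
orientation: [0.0, 0.678, 0.735, 0.001]
contact_force: [0.6, -0.0, 0.0]
gripper_width: 0.501
finger_force: 0.0
```

arm_command([
  [0.5,[0,0,-0.08],0],
  [0.5,[0,0,-0.12],0],
  [0.5,[0,0,-0.12],0],
])

```text
clock: 4.58
ee_pos: [0.5805, 0.1303, 0.3022]
orientation: [0.002, 0.678, 0.735, 0.002]
contact_force: [0.1, -0.1, -0.1]
gripper_width: 0.501
finger_force: 0.0
```

Run:
```python
from h import *
plan([.487,-.296,.20],-66.5)
im,d,W=cloud('side')
m=(W[...,0]>.55)&(W[...,0]<.6)&(W[...,1]>.08)&(W[...,1]<.18)&(W[...,2]>.15)&(W[...,2]<.25)
p=W[m]; print(len(p),np.percentile(p[:,2],[5,50,90,95,99]).round(3),p[p[:,2]>.22].mean(0))
```

```text
t 4.575 pos [0.5805 0.1303 0.3022] yaw 4.68 tilt [ 0.005  0.001 -1.   ] F [ 0.1 -0.1 -0.1] w 0.501 ff 0.0
shift [-0.6955 -0.2141  0.169 ] turn 0.3954
201 [0.155 0.189 0.228 0.23  0.231] [0.57588147 0.12318752 0.22757316]
```

arm_command([
  [0.6,[-0.695,-0.214,0.08],0.395],
  [0.6,[-0.695,-0.214,0.08],0.395],
  [0.6,[-0.695,-0.214,0.08],0.395],
  [0.6,[-0.695,-0.214,0.08],0.395],
  [0.6,[-0.695,-0.214,0.08],0.395],
])

```text
clock: 5.25
ee_pos: [0.5111, -0.1747, 0.2639]
orientation: [-0.001, 0.938, 0.347, -0.001]
contact_force: [0.2, -0.0, 0.4]
gripper_width: 0.603
finger_force: 0.0
```

```bash
python3 -c "
from h import *
plan([.487,-.296,.20],-66.5)"
```

```text
t 5.25 pos [ 0.5111 -0.1747  0.2639] yaw -49.38 tilt [-0.003  0.001 -1.   ] F [ 0.2 -0.   0.4] w 0.603 ff 0.0
shift [-0.162   0.1275  0.1063] turn 0.0951
```

arm_command([
  [0.6,[-0.162,0.1275,0.106],0.095],
  [0.6,[-0.162,0.1275,0.106],0.095],
  [0.6,[-0.162,0.1275,0.106],0.095],
  [0.6,[-0.162,0.1275,0.106],0.095],
  [0.6,[-0.162,0.1275,0.106],0.095],
])

```text
clock: 5.88
ee_pos: [0.4899, -0.2935, 0.2027]
orientation: [-0.0, 0.978, 0.207, 0.0]
contact_force: [0.7, -0.0, 0.7]
gripper_width: 0.6
finger_force: 0.0
```

Run:
```python
from h import *
plan([.487,-.296,.034],-66.5)
im,d,W=cloud('side'); cv2.imwrite('pics/s3.png',cv2.resize(im[200:350,220:350,::-1],(520,600),interpolation=cv2.INTER_CUBIC))
```

```text
t 5.875 pos [ 0.4899 -0.2935  0.2027] yaw -66.05 tilt [ 0.001  0.    -1.   ] F [ 0.7 -0.   0.7] w 0.6 ff 0.0
shift [-0.0062  0.0018  0.2812] turn 0.0025
```

View pics/s3.png

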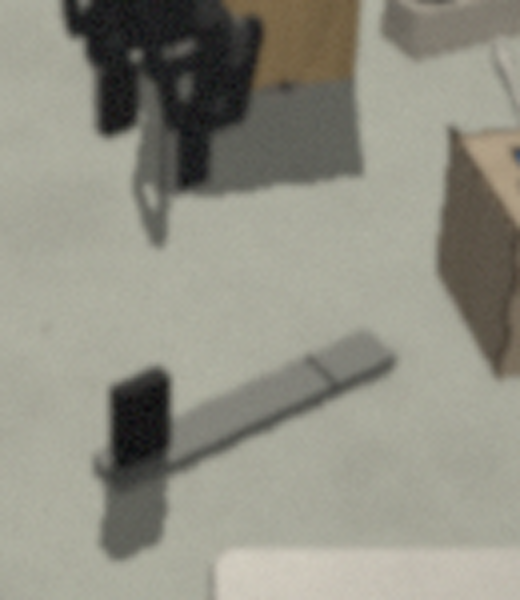

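Fingers at (115,130) and (190,185) hang above the grip at (138,415). Descend and close.

arm_command([
  [0.6,[-0.006,0.002,0.1],0.0025],
  [0.6,[-0.006,0.002,0.2],0.0025],
  [0.6,[-0.006,0.002,0.26],0.0025],
  [0.6,[-0.006,0.002,0.281],0.0025],
  [0.6,[-0.006,0.002,0.281],0.0025],
])

```text
clock: 6.55
ee_pos: [0.4873, -0.2968, 0.0343]
orientation: [0.0, 0.979, 0.203, 0.0]
contact_force: [0.4, -0.7, 0.3]
gripper_width: 0.6
finger_force: 0.0
```

arm_command([
  [0,[0,0,0],0],
  [0,[0,0,0],0],
  [0,[0,0,0],0],
  [0,[0,0,0],0],
  [0,[0,0,0],0],
], squeeze=50)

```text
clock: 7.18
ee_pos: [0.4875, -0.2979, 0.0354]
orientation: [0.001, 0.979, 0.203, 0.001]
contact_force: [-0.8, 1.1, 6.2]
gripper_width: 0.156
finger_force: 49.6
```

```bash
python3 -c "
from h import *
plan([.487,-.296,.11],-66.5)"
```

```text
t 7.175 pos [ 0.4875 -0.2979  0.0354] yaw -66.6 tilt [ 0.003 -0.002 -1.   ] F [-0.8  1.1  6.2] w 0.156 ff 49.6
shift [ 0.0007 -0.0028 -0.1243] turn -0.0006
```

arm_command([
  [0,[0,0,-0.03],0],
  [0,[0,0,-0.08],0],
  [0,[0,0,-0.12],0],
  [0,[0,0,-0.12],0],
  [0,[0,0,-0.12],0],
])

```text
clock: 7.8
ee_pos: [0.4859, -0.2969, 0.1049]
orientation: [-0.001, 0.979, 0.203, -0.001]
contact_force: [0.1, 1.1, -1.1]
gripper_width: 0.155
finger_force: 48.9
```

```bash
cat >> h.py <<'E'
def blade():
    "blade direction/pitch/grip offset from depth, near the TCP"
    s=get_state(); R=toolR(); T=np.array(s['ee_pos'])
    for n in ['top','side']:
        im,d,W=cloud(n); L=(W-T)@R   # tool frame: x along blade
        m=(L[...,0]>.03)&(L[...,0]<.20)&(np.abs(L[...,1])<.025)&(L[...,2]>.005)&(L[...,2]<.06)
        p=L[m]
        if len(p)<20: print(n,'few',len(p)); continue
        k=np.polyfit(p[:,0],p[:,2],1); g=np.abs(p[:,2]-np.polyval(k,p[:,0]))<.005; k=np.polyfit(p[g,0],p[g,2],1)
        ky=np.polyfit(p[g,0],p[g,1],1)
        print(n,len(p),'tool z of blade top = %.4f at x=0, slope %.4f; y=%.4f slope %.4f; far x %.4f'%(k[1],k[0],ky[1],ky[0],np.percentile(p[g,0],99)), 'y pct',np.percentile(p[g,1],[3,97]).round(4))
E
python3 -c "
from h import *
plan([.45,.0,.11],-85.3); blade()"
```

```text
t 7.8 pos [ 0.4859 -0.2969  0.1049] yaw -66.59 tilt [-0.001  0.001 -1.   ] F [ 0.1  1.1 -1.1] w 0.155 ff 48.9
shift [ 0.1417 -0.4778 -0.008 ] turn 0.1039
top 385 tool z of blade top = 0.0294 at x=0, slope -0.0010; y=-0.0010 slope 0.0034; far x 0.1644 y pct [-0.014   0.0127]
side 592 tool z of blade top = 0.0295 at x=0, slope 0.0026; y=0.0016 slope 0.0024; far x 0.1614 y pct [-0.013   0.0143]
```

```bash
python3 -c "
from h import *
plan([.3764,.1149,.13],-85.3)"
```

```text
t 7.9 pos [ 0.4858 -0.2968  0.1044] yaw -66.59 tilt [-0.002  0.001 -1.   ] F [ 0.7 -0.1 -1.1] w 0.155 ff 48.9
shift [ 0.1053 -0.7022 -0.0413] turn 0.1039
```

arm_command([
  [0,[0.0,-0.06,-0.04],0.0],
  [0,[0.02,-0.14,-0.04],0.02],
  [0,[0.04,-0.22,-0.04],0.05],
  [0,[0.06,-0.3,-0.04],0.08],
  [0,[0.07,-0.38,-0.04],0.104],
])

```text
clock: 8.52
ee_pos: [0.4338, -0.0698, 0.1289]
orientation: [-0.0, 0.999, 0.04, -0.001]
contact_force: [0.5, 0.4, -0.4]
gripper_width: 0.153
finger_force: 49.0
```

```bash
python3 -c "
from h import *
plan([.3764,.1149,.13],-85.3)"
```

```text
t 8.525 pos [ 0.4338 -0.0698  0.1289] yaw -85.47 tilt [-0.001  0.    -1.   ] F [ 0.5  0.4 -0.4] w 0.153 ff 49.0
shift [-0.0711 -0.3144 -0.0016] turn -0.0009
```

arm_command([
  [0,[-0.071,0,0],0],
  [0,[-0.071,-0.08,0],0],
  [0,[-0.071,-0.18,0],0],
  [0,[-0.071,-0.27,0],0],
  [0,[-0.071,-0.314,0],0],
])

```text
clock: 9.15
ee_pos: [0.3757, 0.115, 0.1291]
orientation: [0.0, 0.999, 0.042, -0.001]
contact_force: [0.2, -0.4, -0.2]
gripper_width: 0.157
finger_force: 49.5
```

arm_command([
  [0,[0,0,0.045],0],
  [0,[0,0,0.045],0],
  [0,[0,0,0.045],0],
])

```text
clock: 9.52
ee_pos: [0.3767, 0.1127, 0.1028]
orientation: [0.0, 0.999, 0.041, -0.0]
contact_force: [-0.1, 0.2, -1.2]
gripper_width: 0.159
finger_force: 49.5
```

```bash
cat >> h.py <<'E'
def boxfit():
    im,d,W=cloud('top'); sat=im[...,0].astype(int)-im[...,2]
    m=(W[...,0]>.54)&(W[...,0]<.76)&(W[...,1]>.02)&(W[...,1]<.26)&(sat>40)&(np.abs(W[...,2]-.13)<.012)
    v,u=np.nonzero(m); p=ray('top',np.c_[u,v],.13)[:,:2]
    (cx,cy),wh,a=cv2.minAreaRect((p*1000).astype(np.float32)); print('box',cx,cy,wh,a)
    return im,d,W
E
python3 - <<'E'
from h import *
plan([.3764,.1149,.102],-85.3); blade(); boxfit(); boxfit()
im,d,W=cloud('top'); 
a=cv2.resize(im[115:235,170:270,::-1],(500,600),interpolation=cv2.INTER_CUBIC); cv2.imwrite('pics/t4.png',a)
E
```

```text
t 9.525 pos [0.3767 0.1127 0.1028] yaw -85.34 tilt [-0. -0. -1.] F [-0.1  0.2 -1.2] w 0.159 ff 49.5
shift [-0.0002 -0.0036  0.0013] turn -0.0002
top 382 tool z of blade top = 0.0285 at x=0, slope 0.0058; y=-0.0005 slope -0.0034; far x 0.1640 y pct [-0.0142  0.0123]
side 254 tool z of blade top = 0.0290 at x=0, slope 0.0008; y=0.0032 slope 0.0030; far x 0.1614 y pct [-0.0137  0.0152]
box 644.4757690429688 137.1077117919922 (119.67888641357422, 158.9861297607422) 4.690929889678955
box 644.5654907226562 137.07545471191406 (119.55394744873047, 159.18994140625) 4.817373275756836
```

View pics/t4.png

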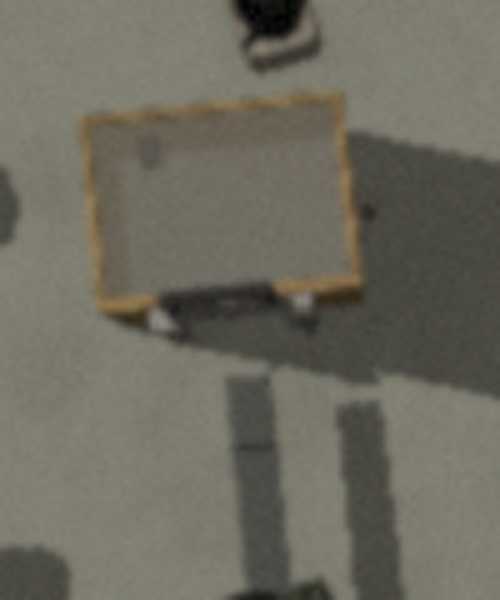

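Blade tip at (250,378) points at the slot area under the raised shutter (220,300). Settle and refine.

arm_command([
  [0,[0,0,0],0],
  [0,[0,0,0],0],
  [0,[0,0,0],0],
  [0,[0,0,0],0],
])

```text
clock: 10.28
ee_pos: [0.3766, 0.1129, 0.1027]
orientation: [0.0, 0.999, 0.041, 0.0]
contact_force: [0.5, 0.4, -1.6]
gripper_width: 0.156
finger_force: 49.5
```

```bash
python3 -c "
from h import *
plan([.3996,.1158,.1022],-85.25)"
```

```text
t 10.275 pos [0.3766 0.1129 0.1027] yaw -85.31 tilt [ 0. -0. -1.] F [ 0.5  0.4 -1.6] w 0.156 ff 49.5
shift [ 0.0386 -0.0016  0.0009] turn -0.0003
```

arm_command([
  [0,[0.015,-0.0016,0.0009],0],
  [0,[0.03,-0.0016,0.0009],0],
  [0,[0.0386,-0.0016,0.0009],0],
  [0,[0.0386,-0.0016,0.0009],0],
  [0,[0.0386,-0.0016,0.0009],0],
])

```text
clock: 10.9
ee_pos: [0.3993, 0.1157, 0.102]
orientation: [0.0, 0.999, 0.041, -0.0]
contact_force: [0.0, -0.1, -1.5]
gripper_width: 0.158
finger_force: 49.5
```

```bash
python3 -c "
from h import *
plan([.584-.15*.9966,.1312-.15*.0828,.1022],-85.25);blade(); boxfit(); blade()"
```

```text
t 10.9 pos [0.3993 0.1157 0.102 ] yaw -85.31 tilt [-0.001 -0.    -1.   ] F [ 0.  -0.1 -1.5] w 0.158 ff 49.5
shift [ 0.0589 -0.0003 -0.0003] turn -0.0004
top 371 tool z of blade top = 0.0291 at x=0, slope -0.0011; y=-0.0012 slope 0.0001; far x 0.1638 y pct [-0.0141  0.0121]
side 252 tool z of blade top = 0.0289 at x=0, slope 0.0038; y=0.0043 slope -0.0102; far x 0.1617 y pct [-0.0122  0.0148]
box 644.387451171875 137.03843688964844 (120.05187225341797, 159.19180297851562) 4.453062534332275
top 368 tool z of blade top = 0.0286 at x=0, slope 0.0035; y=-0.0010 slope 0.0011; far x 0.1640 y pct [-0.0141  0.0122]
side 257 tool z of blade top = 0.0290 at x=0, slope 0.0033; y=0.0049 slope -0.0156; far x 0.1739 y pct [-0.0124  0.0154]
```

arm_command([
  [0,[0.01,-0.0003,-0.0003],0],
  [0,[0.02,-0.0003,-0.0003],0],
  [0,[0.028,-0.0003,-0.0003],0],
  [0,[0.034,-0.0003,-0.0003],0],
  [0,[0.038,-0.0003,-0.0003],0],
])

```text
clock: 11.78
ee_pos: [0.4226, 0.1178, 0.1023]
orientation: [0.0, 0.999, 0.041, -0.0]
contact_force: [-0.5, 0.1, -1.7]
gripper_width: 0.162
finger_force: 49.5
```

```bash
python3 -c "
from h import *
plan([.584-.15*.9966,.1312-.15*.0828,.1022],-85.25)"
```

```text
t 11.775 pos [0.4226 0.1178 0.1023] yaw -85.31 tilt [-0. -0. -1.] F [-0.5  0.1 -1.7] w 0.162 ff 49.5
shift [0.02   0.0001 0.0002] turn -0.0003
```

arm_command([
  [0,[0.004,0.0001,0],0],
  [0,[0.008,0.0001,0],0],
  [0,[0.012,0.0001,0],0],
  [0,[0.016,0.0001,0],0],
  [0,[0.02,0.0001,0],0],
])

```text
clock: 12.4
ee_pos: [0.4344, 0.1188, 0.1023]
orientation: [0.0, 0.999, 0.041, -0.0]
contact_force: [0.5, -0.1, -0.5]
gripper_width: 0.155
finger_force: 49.5
```

```bash
python3 -c "
from h import *
plan([.584-.12*.9966,.1312-.12*.0828,.1022],-85.25)"
```

```text
t 12.4 pos [0.4344 0.1188 0.1023] yaw -85.31 tilt [-0. -0. -1.] F [ 0.5 -0.1 -0.5] w 0.155 ff 49.5
shift [ 0.0501 -0.0001  0.0002] turn -0.0003
```

arm_command([
  [0,[0.006,0,0],0],
  [0,[0.012,0,0],0],
  [0,[0.018,0,0],0],
  [0,[0.024,0,0],0],
  [0,[0.03,0,0],0],
])

```text
clock: 13.02
ee_pos: [0.4525, 0.1202, 0.1023]
orientation: [0.0, 0.999, 0.041, -0.0]
contact_force: [0.4, -0.3, -0.9]
gripper_width: 0.157
finger_force: 49.5
```

arm_command([
  [0,[0.006,0,0],0],
  [0,[0.012,0,0],0],
  [0,[0.017,0,0],0],
  [0,[0.02,0,0],0],
  [0,[0.02,0,0],0],
])

```text
clock: 13.65
ee_pos: [0.4643, 0.1212, 0.1023]
orientation: [0.0, 0.999, 0.041, -0.0]
contact_force: [0.1, -0.5, -0.8]
gripper_width: 0.162
finger_force: 49.5
```

Run:
```python
from h import *
plan([.584-.12*.9966,.1312-.12*.0828,.1022],-85.25)
im,d,W=cloud('top'); a=cv2.resize(im[115:235,170:270,::-1],(500,600),interpolation=cv2.INTER_CUBIC)
im,d,W=cloud('side'); b=cv2.resize(im[100:250,190:265,::-1],(300,600),interpolation=cv2.INTER_CUBIC)
cv2.imwrite('pics/t5.png',np.hstack([a,b]))
```

```text
t 13.65 pos [0.4643 0.1212 0.1023] yaw -85.31 tilt [-0. -0. -1.] F [ 0.1 -0.5 -0.8] w 0.162 ff 49.5
shift [ 0.0002 -0.0001  0.0002] turn -0.0003
```

View pics/t5.png

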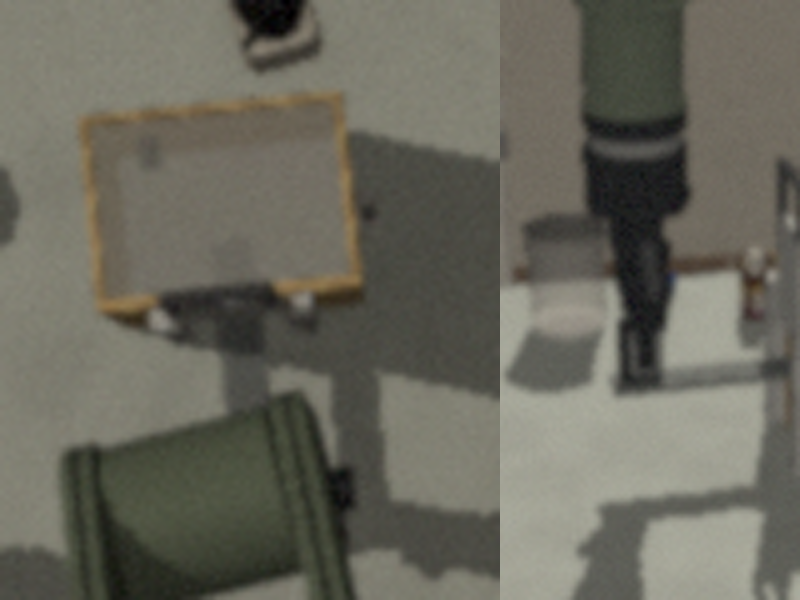

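The blade passes under the shutter and its tip shows inside the box at (235,245), about 43 mm past the face. Forces are near zero, so I'm handing in.

```bash
python3 -c "
from bench import *
print(hand_in())"
```

```text
the job is handed in; nothing more can be done
None
```

I handed the job in at about 13.7 s. The shutter is up by roughly 58 mm. The paddle is still gripped, and its blade is level through the slot to about 43–45 mm past the box's outer face, with almost no contact force. `hand_in()` returned no verdict, so I don't have a result to report.

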